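# Put away two forge tools and snap the case covers shut

## Task

Put the square drift and the T-shaped hardy tool in the blue case, one in each compartment, then close both covers and press each one down until its catch snaps and holds it fully shut. Press gently, without forcing the case, its covers or the rail above it, and leave everything else where it is.

Things in the scene. Friction and masses are not known exactly. Their poses are not given: they have to be found in the camera images.
- case: fixed blue steel case, 140 mm deep (x, front at x = -70, which faces away from the robot), 270 wide (y), rim 56 mm above the table; 6 mm walls and a 6 mm partition at y = 0 leave two compartments 128 x 126 mm inside, floor 12 mm above the table. 18 mm posts at x = -30, y = +-158 carry the rail. Origin: centre of its underside, on the table; z up
- rail_mid (a point): middle of the steel rail, 16 mm thick, that runs along the case's y 235 mm above the table, above the front half of the covers (at x = -30 mm of the case); it is fixed, 350 mm long, and leaves no room for an upright gripper over the front of the covers
- drift: square steel drift with a brass-coloured struck end, lying flat along its x: shank 20 mm wide (y) and 20 mm high, from x = -35 to +19 mm, overall 88 mm long (x = -43 to +45), 0.2 kg; origin under its middle, on the table; grip the shank across y at the origin
- hardy: T-shaped steel hardy tool (fuller) lying flat along its x: shank 22 mm wide (y), underside 1 mm and top 23 mm above the table, from x = -32 to +16 mm; rounded cross head 46 mm wide and 24 mm high from x = +16 to +43 mm, 0.32 kg; origin under the shank, on the table; grip the shank across y at the origin
- lid_left (a joint): angle of the +y cover (148 long from its hinge on the rear rim, x = +70, nearest the robot, 131 wide, 4 thick, 0.22 kg): 0 fully shut and held, about 0.07 only resting on its sprung brass ball catch (mid front), 1.57 upright, 1.8 leaning back towards the robot. Friction keeps it standing; below about 1.2 it falls by itself. Some 8 to 15 N at the pad pushes it past the catch, then it snaps home
- pad_left (a point): centre of the top of the yellow thumb pad (24 mm across, 3 mm high) on the outer face of the +y cover (case's y), 130 mm from the hinge; its z is the cover's outward normal, its x points from the pad to the hinge; 63 mm above the table when shut
- hinge_left (a point): point on the hinge axis of the +y cover, at the middle of its width and level with the cover's inner face, 56 mm above the table; turns with the cover
- lid_right (a joint): angle of the -y cover (148 long from its hinge on the rear rim, x = +70, nearest the robot, 131 wide, 4 thick, 0.22 kg): 0 fully shut and held, about 0.07 only resting on its sprung brass ball catch (mid front), 1.57 upright, 1.8 leaning back towards the robot. Friction keeps it standing; below about 1.2 it falls by itself. Some 8 to 15 N at the pad pushes it past the catch, then it snaps home
- pad_right (a point): centre of the top of the yellow thumb pad (24 mm across, 3 mm high) on the outer face of the -y cover (case's y), 130 mm from the hinge; its z is the cover's outward normal, its x points from the pad to the hinge; 63 mm above the table when shut
- hinge_right (a point): point on the hinge axis of the -y cover, at the middle of its width and level with the cover's inner face, 56 mm above the table; turns with the cover
- canister: blue gas canister standing upright, 84 mm across, 130 mm tall; origin at the centre of its underside; to be left alone
- hammer: hand hammer lying on the table; origin under its middle; to be left alone
- wire_brush: brush lying on the table; origin under its middle; to be left alone
- shackle_ring: steel ring lying flat between the robot and the case, 52 mm across, 10 mm high; origin under its centre; to be left alone
- flux_tin: small red tin, 64 mm across, 55 mm tall; origin under its centre; to be left alone
- steel_offcut: dark steel block 70 x 45 x 25 mm; origin under its centre; to be left alone
Things that resemble listed ones, but are neither listed nor needed, are in the scene too. What is shaped like the hardy but red is not meant.

How it is judged:
By the outcome, as a careful person would: the job done as asked, in the order asked, and still so for the second after the job is handed in, with the robot touching nothing.
It also fails if it takes over 72 s, if anything falls off the work surface, if the arm or the gripper's body presses on something with over 40 N, if the wrist force passes 120 N, or if a joint passes its speed limit or range.

## Robot

A 7-joint arm with a two-finger parallel gripper is mounted at the origin on the work surface. World frame = base frame: x ahead of the robot, y to its left, z up, the work surface at z = 0. Lengths are in m, angles in degrees, forces in N, time in s.
With the tool pointing down it reaches from about 0.425 to 0.875 m from the base axis. Payload 4.7 kg.
Tool frame: the origin (TCP) lies at the very end of the fingers, on their centre line; the grasp point (between the pads) lies 19 mm behind it; z points along the fingers, y is the line along which they close (so a half turn about z gives the same grasp; the last joint's range is limited). The gripper opens to 87 mm and grips with 3 to 60 N. Pads are 19 mm wide; open, the fingers measure 117 mm over their backs; the gripper's body (75 mm by 190 mm) begins 51 mm behind the grasp point.
Start: joints at [66.641, 18.392, -4.016, 83.108, 1.295, 78.541, -3.26], TCP at [0.266, -0.593, 0.223] pointing down, gripper open.
Joint ranges: [-163.93, 163.93], [-17.29, 119.83], [-79.2, 71.16], [3.27, 140.29], [-89.18, 269.18], [5.43, 117.66], [-154.24, 154.24]. Speed limits (degrees/s): [147.25, 147.25, 180, 180, 180, 180, 180].

## Interface

Orientations are given as [roll, pitch, yaw] about the fixed x, y, z axes, in that order (R = Rz(yaw) Ry(pitch) Rx(roll)).
In Python, from cell import get_obs, cams, ticket, finder gives the robot as it stands.
- The arm moves only by the shell command python3 -m creep 'ROWS' [FORCE]. ROWS is text: rows parted by semicolons, each of 5 numbers parted by spaces: the shift along the world's x, y, z in m, then the turn about the world's z in degrees, then the finger opening in m, from 0 to 0.087. A call has 1 to 8 rows; each row shifts and turns the commanded pose from where the row before left it; what a row does not reach is not made up. A row lasts 1/8 s, in which the tool goes at most 62.5 mm and 10.7 degrees, less where a joint would pass 70% of its speed; a pose out of reach is approached as far as the arm can. A call with a gripper value outside its range is refused whole. The fingers move at their own pace and stop on an object; FORCE is the grip in N (left out, the last holds). Time passes only in rows, so rows that do not move let the fingers close. It gives the time, the measured TCP pose, the force, the opening and the grip force at its end, in the units of the state.
- get_obs(): the state, without advancing time (a new reading comes with each control period).
- cams.read_camera(name): name is "scene" or "top"; returns the picture (480x640x3 uint8, red, green, blue); there is no depth.
- cams.calibration(name): a dict with "fx", "fy", "cx", "cy" (pixels), "k1" (the pictures are not rectified: a ray, as slopes to the right and down, at radius r is drawn at 1 + k1 r^2 times it, then the intrinsics apply), "extrinsics" (4x4, takes a point from world to camera coordinates). Camera axes: x right, y down, z forward; pixel columns grow to the right and rows downward; lengths in m; the calibration is good to about 2 mm. A picture is of the moment at which its call begins. calibration takes no time and is no camera call.
- ticket.sign_off(): hands the job in; it is judged then, once.
Trained networks look in the newest picture that a camera, given by its name, has taken for a name from the list of things; names that differ only in an ending like _2 or _b are one class to them, and where a whole thing is asked for, a point or a joint stands for the part that bears it (a point fixed in the world has none). Each returns a list of dicts, best first, with "p" (0 to 1); they miss things now and then, are a little off and sometimes report something else, mostly with a low value. They report only what shows in the picture. A call takes as long as a camera call. They do not tell look-alikes from the thing itself.
- finder.masks_of(name, camera): "mask" (480x640 bool, what is visible of it) and "xy" ([column, row] in pixels, amid what is visible of it).
- finder.tip_of(name, camera): "xy" ([column, row] in pixels: a listed point, or the origin of a listed thing).
The state is a dict: "time_s": time; "qpos": joint angles; "joint_velocities": joint speeds; "effort": joint torques, N m; "tool_pos": TCP position; "tool_rot": TCP orientation; "force": force on the tool from outside, world axes, zero at the start; "wrist_torque": the same for the moment, N m; "grip_width": finger opening in m; "grasp_force": force on a finger pad.
Only numpy, scipy, OpenCV 4.12 (cv2) and the standard library are available. Lean on these libraries where they do the work, as an engineer would, in place of code of your own. Each camera call takes 0.05 s, during which the arm holds its last target. There are 200 camera calls.

## Working session

There is one attempt and no reset: what is moved stays moved. The work goes in short steps, Python scripts to look and compute and a shell command to move; the robot and the scene stay as the last step left them, time stands still between calls to the robot, and variables do not carry over. Pictures are saved under pics/ and viewed, at most 10 in all, crops included, and the job is handed in when it is done.

```bash
mkdir -p pics; ls
cat > h.py <<'E'
import numpy as np, cv2
from cell import get_obs, cams, ticket, finder
def ray(cam,uv):
    c=cams.calibration(cam);E=np.array(c["extrinsics"]);d=np.array([(uv[0]-c["cx"])/c["fx"],(uv[1]-c["cy"])/c["fy"]])
    u=d.copy()
    for _ in range(20): u=d/(1+c["k1"]*(u@u))
    R=E[:3,:3];return -R.T@E[:3,3],R.T@np.array([u[0],u[1],1])
def at(cam,uv,z):
    o,d=ray(cam,uv);return o+d*(z-o[2])/d[2]
def proj(cam,p):
    c=cams.calibration(cam);E=np.array(c["extrinsics"]);q=E[:3,:3]@np.array(p)+E[:3,3];u=q[:2]/q[2];u=u*(1+c["k1"]*(u@u))
    return np.array([u[0]*c["fx"]+c["cx"],u[1]*c["fy"]+c["cy"]])
def tri(a,b):
    (o,d),(p,e)=ray("top",a),ray("scene",b);s=np.linalg.lstsq(np.c_[d,-e],p-o,rcond=None)[0]
    return (o+s[0]*d+p+s[1]*e)/2, np.linalg.norm(o+s[0]*d-p-s[1]*e)
def snap(cam,name,crop=None,sc=1):
    im=cams.read_camera(cam)[:,:,::-1]
    if crop: im=im[crop[1]:crop[3],crop[0]:crop[2]]
    cv2.imwrite("pics/"+name,cv2.resize(im,None,fx=sc,fy=sc,interpolation=cv2.INTER_CUBIC))
E
cat > m.py <<'E'
from h import *
np.set_printoptions(precision=3,suppress=True)
for c in("top","scene"): snap(c,c+"0.png")
o=get_obs();print(o["tool_pos"],o["tool_rot"],o["time_s"])
for c in("top","scene"):
    print(c,cams.calibration(c)["fx"],-np.array(cams.calibration(c)["extrinsics"])[:3,:3].T@np.array(cams.calibration(c)["extrinsics"])[:3,3])
    for n,z in dict(drift=0,hardy=0,case=0,rail_mid=.235,pad_left=.2,pad_right=.2,hinge_left=.056,hinge_right=.056,shackle_ring=0,canister=0,flux_tin=0,steel_offcut=0,hammer=0,wire_brush=0).items():
        for r in finder.tip_of(n,c)[:3]: print(n,round(r["p"],2),np.array(r["xy"]),at(c,r["xy"],z))
E
python3 m.py
```

```text
pics
[ 0.266 -0.593  0.222] [-179.901    0.006   24.17 ] 0.1
top 451.61650026433074 [0.467 0.012 1.189]
drift 0.7 [192.9 291.2] [0.463 0.357 0.   ]
hardy 0.74 [462.3 296.2] [ 0.463 -0.348  0.   ]
hardy 0.56 [501.7 323.1] [ 0.396 -0.448  0.   ]
case 0.97 [348.8 242.8] [ 0.598 -0.051  0.   ]
rail_mid 0.57 [359.5 219. ] [ 0.623 -0.061  0.235]
pad_left 0.73 [377.  283.1] [ 0.489 -0.103  0.2  ]
pad_right 0.7 [193.7 292. ] [0.462 0.297 0.2  ]
pad_right 0.65 [319.  273.3] [0.508 0.024 0.2  ]
hinge_left 0.92 [374.5 275.8] [ 0.51  -0.113  0.056]
hinge_right 0.73 [318.2 276.1] [0.507 0.028 0.056]
hinge_right 0.7 [320.6 267. ] [0.529 0.022 0.056]
shackle_ring 0.63 [322.6 320.7] [0.393 0.015 0.   ]
canister 0.9 [227.1 196.5] [0.717 0.277 0.   ]
flux_tin 0.72 [461.  205.3] [ 0.703 -0.347  0.   ]
flux_tin 0.6 [499.1 245. ] [ 0.599 -0.446  0.   ]
flux_tin 0.4 [228.1 196.8] [0.716 0.274 0.   ]
steel_offcut 0.92 [155.7 244.5] [0.584 0.462 0.   ]
hammer 0.77 [459.8 207.3] [ 0.698 -0.344  0.   ]
wire_brush 0.83 [141.6 309.3] [0.413 0.489 0.   ]
scene 434.91771012614197 [ 1.561 -0.071  0.865]
drift 0.38 [415.5 264. ] [0.474 0.347 0.   ]
hardy 0.67 [415.  261.5] [0.46  0.349 0.   ]
hardy 0.64 [199.6 271.8] [ 0.463 -0.349  0.   ]
hardy 0.59 [172.3 258.1] [ 0.384 -0.451  0.   ]
case 0.86 [296.6 298.1] [ 0.608 -0.046  0.   ]
rail_mid 0.56 [291.5 232.9] [ 0.615 -0.055  0.235]
rail_mid 0.35 [272.1 224.9] [ 0.572 -0.106  0.235]
pad_left 0.75 [273.6 221. ] [ 0.497 -0.103  0.2  ]
pad_right 0.75 [322.9 223. ] [0.518 0.037 0.2  ]
hinge_left 0.64 [273.6 263.7] [ 0.511 -0.11   0.056]
hinge_right 0.87 [320.7 267.2] [0.538 0.031 0.056]
canister 0.56 [415.6 314.9] [0.704 0.285 0.   ]
canister 0.19 [451.5 254.2] [0.43  0.485 0.   ]
flux_tin 0.63 [160.8 304. ] [ 0.608 -0.443  0.   ]
steel_offcut 0.59 [462.  286.4] [ 0.595  0.462 -0.   ]
hammer 0.67 [188.7 324.1] [ 0.694 -0.348  0.   ]
wire_brush 0.82 [450.3 251.9] [0.417 0.485 0.   ]
```

View pics/top0.png

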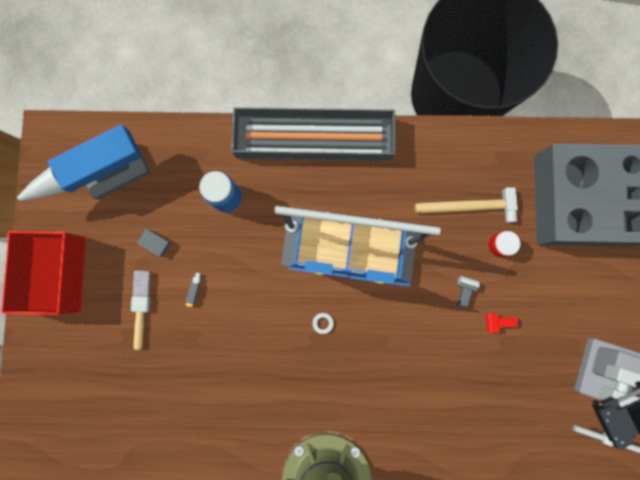

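View pics/scene0.png

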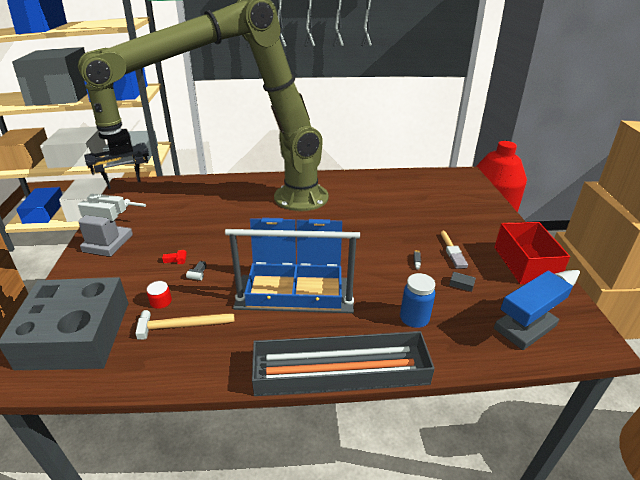

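Top view: case around (350,250) with the hinge side towards the robot and both covers upright. The drift is at (193,290), its brass end near the robot. The grey hardy is at (468,290), its head away from the robot, and the red decoy is at (500,322). Next I fit the poses.

```bash
cat > fit.py <<'E'
from h import *
from scipy.optimize import least_squares
np.set_printoptions(precision=4,suppress=True)
def L(th,y,d,n): return [.07-d*np.cos(th)+n*np.sin(th),y,.056+d*np.sin(th)+n*np.cos(th)]
def world(p,q): 
    a=p[2];return np.array([p[0]+np.cos(a)*q[0]-np.sin(a)*q[1],p[1]+np.sin(a)*q[0]+np.cos(a)*q[1],q[2]])
YL=.0675
def pts(p): return dict(case=[0,0,0],rail_mid=[-.03,0,.235],pad_left=L(p[3],YL,.13,.007),pad_right=L(p[4],-YL,.13,.007),hinge_left=[.07,YL,.056],hinge_right=[.07,-YL,.056])
def fitcase(p0=(.6,-.05,np.radians(172),1.6,1.6)):
    ob=[]
    for c in("top","scene"):
        cams.read_camera(c)
        for n in pts(p0):
            for r in finder.tip_of(n,c):
                if np.linalg.norm(proj(c,world(p0,pts(p0)[n]))-r["xy"])<15: ob.append((c,n,r["xy"]))
    f=lambda p:np.concatenate([proj(c,world(p,pts(p)[n]))-x for c,n,x in ob])
    s=least_squares(f,p0,loss="soft_l1",f_scale=1.5);return s.x,[(o[0],o[1],f(s.x)[2*i:2*i+2]) for i,o in enumerate(ob)]
E
python3 - <<'E'
from fit import *
p,res=fitcase();print(p,np.degrees(p[2]))
for r in res: print(*r)
for c in("top","scene"):
    im=cams.read_camera(c)[:,:,::-1].copy()
    for n in("drift","hardy"):
        for r in finder.masks_of(n,c)[:3]:
            m=r["mask"];ys,xs=np.nonzero(m);
            if len(xs)<10: continue
            P=np.array([at(c,(x,y),.012)[:2] for x,y in zip(xs,ys)]);w,v=np.linalg.eigh(np.cov(P.T))
            b=cv2.minAreaRect(P.astype(np.float32)*1000)
            print(c,n,round(r["p"],2),r["xy"],len(xs),P.mean(0),"yaw",np.degrees(np.arctan2(v[1,1],v[0,1])),b)
    B=4;big=cv2.resize(im,None,fx=B,fy=B,interpolation=cv2.INTER_CUBIC)
    def ln(ps,col): cv2.polylines(big,[np.int32([(proj(c,q)+.5)*B for q in ps])],False,col,1)
    W=lambda *q:world(p,q)
    for z in(0,.056): ln([W(a*.07,b*.135,z) for a,b in((1,1),(1,-1),(-1,-1),(-1,1),(1,1))],(0,255,0))
    for dx in(-.038,-.022): ln([W(dx,-.175,.235),W(dx,.175,.235)],(0,0,255))
    for th,y in((p[3],YL),(p[4],-YL)): ln([W(*L(th,y+a*.0655,d,0)) for a,d in((-1,0),(-1,.148),(1,.148),(1,0))],(255,0,255))
    u=proj(c,W(0,0,.1));x,y=int(u[0]*B),int(u[1]*B)
    cv2.imwrite(f"pics/c_{c}.png",big[y-300:y+300,x-400:x+400])
    if c=="top":
        t=cv2.resize(np.hstack([im[265:315,168:218],im[265:315,443:493]]),None,fx=8,fy=8,interpolation=cv2.INTER_NEAREST);cv2.imwrite("pics/items.png",t)
E
```

```text
[ 0.5908 -0.0528  3.0024  1.6987  1.682 ] 172.0270051965479
top case [0.7761 0.4925]
top rail_mid [ 0.9284 -0.8498]
top pad_left [0.4077 0.1856]
top pad_right [-0.8495 -0.0385]
top hinge_left [-0.5905 -1.0243]
top hinge_right [-0.2914  0.8324]
scene case [ 1.8509 -4.0152]
scene rail_mid [-0.1408 -1.9737]
scene pad_left [0.9732 0.8287]
scene pad_right [-3.1233  0.0745]
scene hinge_left [2.9584 0.7084]
scene hinge_right [-3.6967  1.4411]
top drift 0.85 [190.2, 291.9] 268 [0.4639 0.3522] yaw 167.41166293176852 ((467.74908447265625, 351.2247009277344), (24.1585693359375, 88.61013793945312), 76.47305297851562)Traceback (most recent call last):
  File "<stdin>", line 10, in <module>
  File "h.py", line 9, in at
    o,d=ray(cam,uv);return o+d*(z-o[2])/d[2]
        ~~~^^^^^^^^
  File "h.py", line 4, in ray
    c=cams.calibration(cam);E=np.array(c["extrinsics"]);d=np.array([(uv[0]-c["cx"])/c["fx"],(uv[1]-c["cy"])/c["fy"]])
ValueError: time passes only in moves, steps and waits
```

```bash
sed -i 's/^def ray/_C={c:cams.calibration(c) for c in("top","scene")}\ndef ray/; s/c=cams.calibration(cam)/c=_C[cam]/' h.py
cat > ov.py <<'E'
from fit import *
def overlay(c,p,im,name,B=4):
    big=cv2.resize(im,None,fx=B,fy=B,interpolation=cv2.INTER_CUBIC)
    def ln(ps,col): cv2.polylines(big,[np.int32([(proj(c,q)+.5)*B for q in ps])],False,col,1)
    W=lambda *q:world(p,q)
    for z in(0,.056): ln([W(a*.07,b*.135,z) for a,b in((1,1),(1,-1),(-1,-1),(-1,1),(1,1))],(0,255,0))
    for dx in(-.038,-.022): ln([W(dx,-.175,.235),W(dx,.175,.235)],(0,0,255))
    for th,y in((p[3],YL),(p[4],-YL)): ln([W(*L(th,y+a*.0655,d,0)) for a,d in((-1,0),(-1,.148),(1,.148),(1,0))],(255,0,255))
    u=proj(c,W(0,0,.1));x,y=int(u[0]*B),int(u[1]*B)
    return big[y-280:y+280,x-390:x+390]
E
python3 - <<'E'
from ov import *
p=[0.5908,-0.0528,3.0024,1.6987,1.682]
for c in("top","scene"):
    im=cams.read_camera(c)[:,:,::-1].copy();np.save(c+".npy",im)
    for n in("drift","hardy"):
        for r in finder.masks_of(n,c)[:3]:
            ys,xs=np.nonzero(r["mask"])
            if len(xs)<10: continue
            P=np.array([at(c,(x,y),.012)[:2] for x,y in zip(xs,ys)]);w,v=np.linalg.eigh(np.cov(P.T))
            print(c,n,round(r["p"],2),r["xy"],len(xs),P.mean(0),"yaw",np.degrees(np.arctan2(v[1,1],v[0,1])),np.array(sum(map(lambda t:list(t) if isinstance(t,tuple) else [t],cv2.minAreaRect(P.astype(np.float32)*1000)),[])))
    cv2.imwrite(f"pics/c_{c}.png",overlay(c,p,im,c))
    if c=="top":
        t=cv2.resize(np.hstack([im[265:315,168:218],im[265:315,443:493]]),None,fx=8,fy=8,interpolation=cv2.INTER_NEAREST);cv2.imwrite("pics/items.png",t)
E
```

```text
top drift 0.6 [192.8, 291.0] 274 [0.4649 0.3518] yaw 167.16006145650312 [468.0669 351.1483  24.1586  87.9564  76.4731]
top hardy 0.76 [463.2, 289.7] 447 [ 0.4794 -0.3538] yaw 163.78553584363283 [ 474.8284 -357.9051   52.1902   79.7833   86.6928]
top hardy 0.57 [497.8, 322.9] 379 [ 0.3996 -0.4355] yaw 94.98211864016915 [ 399.4313 -441.8437   45.5567   76.8491    1.1415]
scene drift 0.54 [415.8, 258.6] 92 [0.4584 0.3537] yaw 165.3903854475804 [458.6326 353.0805  16.5546  94.07    74.3753]
scene drift 0.31 [269.8, 243.9] 1681 [ 0.3252 -0.1151] yaw -174.94031955432638 [ 311.4764 -119.5337  161.8466  283.8964   89.3671]
scene hardy 0.71 [197.6, 271.4] 266 [ 0.4719 -0.3536] yaw 169.7791652729913 [ 465.0156 -356.9165   56.7702   96.6274   86.476 ]
scene hardy 0.62 [173.3, 254.9] 282 [ 0.394  -0.4416] yaw 82.68182486273137 [ 392.6588 -444.8103   74.2657   82.3481    0.804 ]
```

View pics/c_top.png

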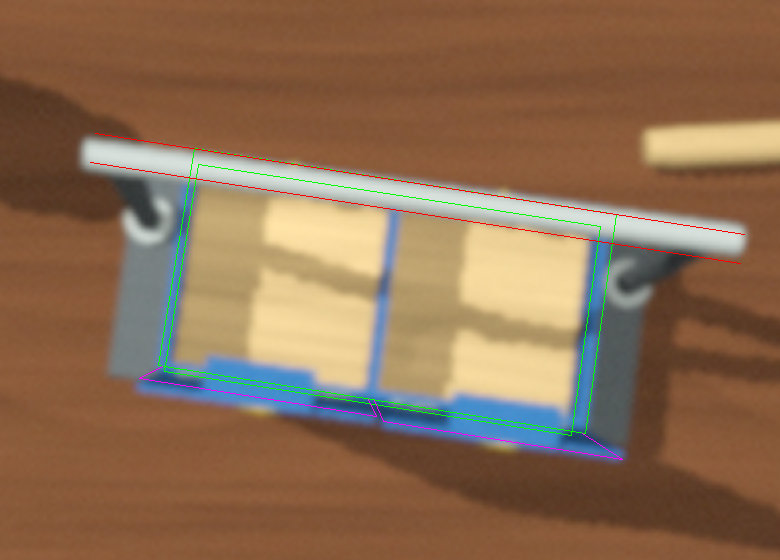

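View pics/c_scene.png

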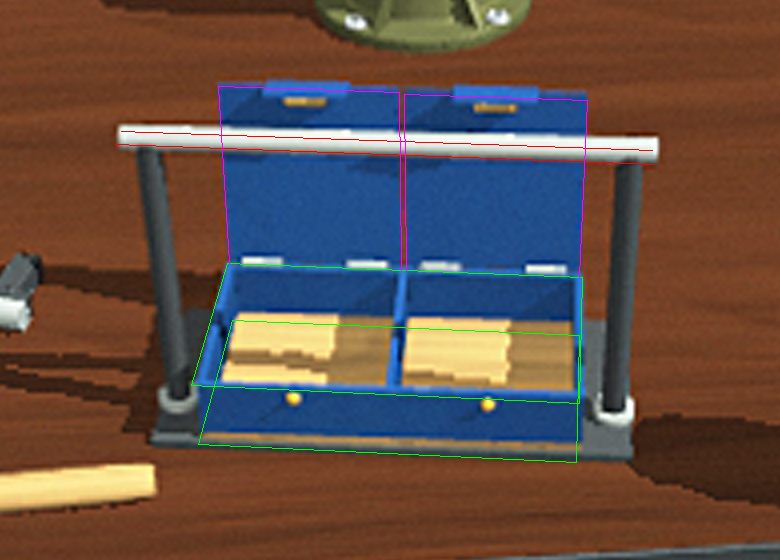

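View pics/items.png

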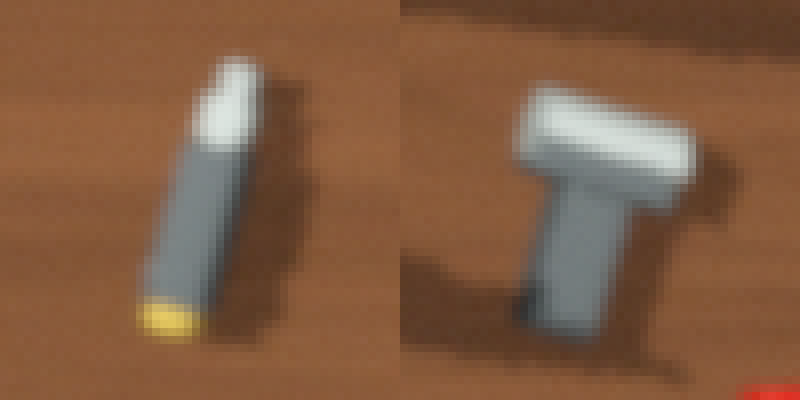

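The case overlay is about 3 mm and 1.5° off: the rail ends are at (82,154) and (745,240) in the top crop. I'll refit on picked corners. The item crops confirm that the brass end and the hardy shank both point towards the robot.

Run:
```python
from ov import *
p0=[0.5908,-0.0528,3.0024,1.6987,1.682];B=4
off={}
for c in("top","scene"):
    u=proj(c,world(p0,[0,0,.1]));off[c]=np.array([int(u[0]*B)-390,int(u[1]*B)-280])
def P(c,x,y): return (np.array([x,y])+off[c])/B-.5
h=.0665+.0655-.0655
ob=[("top",(82,154),lambda p:[-.03,-.175,.235]),("top",(745,240),lambda p:[-.03,.175,.235]),
("top",(137,391),lambda p:L(p[4],-.133,.148,.004)),("top",(622,460),lambda p:L(p[3],.133,.148,.004)),
("scene",(119,135),lambda p:[-.03,.175,.235]),("scene",(658,149),lambda p:[-.03,-.175,.235]),
("scene",(228,264),lambda p:[.07,.135,.056]),("scene",(582,276),lambda p:[.07,-.135,.056]),
("scene",(219,87),lambda p:L(p[3],.133,.148,0)),("scene",(587,98),lambda p:L(p[4],-.133,.148,0)),
("scene",(580,402),lambda p:[-.07,-.135,.056]),("scene",(202,384),lambda p:[-.07,.135,.056]),
("scene",(400,386),lambda p:[-.07,0,.056]),("top",(373,392),lambda p:[.067,0,.056])]
for w in(0,1):
    f=lambda p:np.concatenate([proj(c,world(p,g(p)))-P(c,*x) for c,x,g in ob if w or c=="top" or True])
    s=least_squares(f,p0,loss="soft_l1",f_scale=1)
p=s.x;print(p,np.degrees(p[2]));print(f(p).reshape(-1,2))
for i,(c,x,g) in enumerate(ob): 
    q=world(p,g(p));e=at(c,P(c,*x),q[2])-q;print(c,x,(1000*e[:2]).round(1))
np.save("case.npy",p)
Q=lambda x,y:world(p,[x,y,0])[:2]
for n,x,y in(("place L",.021,.066),("place R",.021,-.066),("press L",-.083,.0675),("press R",-.083,-.0675),("pushL",.095,.0675),("pushR",.095,-.0675)): print(n,Q(x,y))
ims=[overlay("top",p,np.load("top.npy"),"")]
u=overlay("scene",p,np.load("scene.npy"),"")
cv2.imwrite("pics/fit2.png",cv2.resize(np.hstack([ims[0][80:500,40:780],u[40:460,90:700]]),None,fx=.59,fy=.59,interpolation=cv2.INTER_AREA))
```

```text
[ 0.5904 -0.0506  3.0248  1.6911  1.6781] 173.30890972854337
[[ 1.1327  0.4526]
 [-1.6306  0.5714]
 [ 0.0514  0.042 ]
 [-0.0904  0.1456]
 [ 0.6649  1.4105]
 [-0.2076  1.1784]
 [-0.1628  0.3131]
 [ 0.2963 -0.2523]
 [-0.2627  0.4159]
 [ 0.2447  0.0945]
 [ 1.3045 -0.4398]
 [-1.4857  1.0919]
 [-2.5988  2.1369]
 [-0.4891  0.9393]]
top (82, 154) [0.9 2.5]
top (745, 240) [ 1.3 -3.5]
top (137, 391) [0.1 0.1]
top (622, 460) [ 0.3 -0.2]
scene (119, 135) [-6.9 -2.4]
scene (658, 149) [-5.4  1.4]
scene (228, 264) [-1.5  0.4]
scene (582, 276) [ 1.2 -1. ]
scene (219, 87) [-2.2  0.7]
scene (587, 98) [-0.6 -0.6]
scene (580, 402) [ 1.5 -3.8]
scene (202, 384) [-4.3  3.9]
scene (400, 386) [-8.3  7.5]
top (373, 392) [ 2.4 -1.2]
place L [ 0.5619 -0.1137]
place R [0.5773 0.0174]
press L [ 0.665  -0.1273]
press R [0.6807 0.0067]
pushL [ 0.4882 -0.1066]
pushR [0.5039 0.0275]
```

View pics/fit2.png

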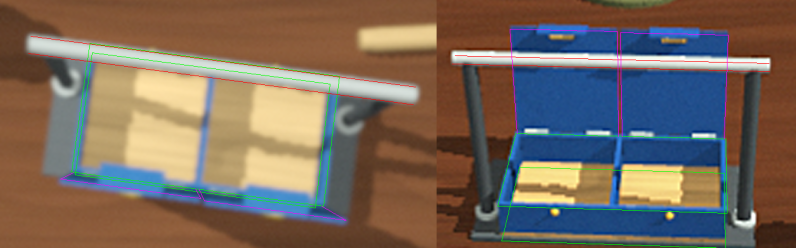

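Run:
```python
from h import *
np.set_printoptions(precision=4,suppress=True)
def X(x,y,z,ox=168): return at("top",(ox+x/8-.5,265+y/8-.5),z)
def show(n,a,b): d=(b-a)[:2];print(n,a,b,np.linalg.norm(d),np.degrees(np.arctan2(d[1],d[0])))
# drift: brass end top centre, shank end (start of white), tip
show("drift brass-tip",X(170,300,.02),X(243,62,.012))
show("drift edgeL",X(147,285,.02),X(193,140,.02))
show("drift topface mid",X(178,297,.02),X(222,146,.02))
show("hardy axis",X(565,320,.023,393+50-50),X(608,140,.024,393))
show("hardy headedge",X(540,88,.024,393),X(693,130,.024,393))
```

```text
drift brass-tip [0.4352 0.3605 0.02  ] [0.5124 0.3427 0.012 ] 0.07927013477529542 -12.958262190326485
drift edgeL [0.4398 0.3681 0.02  ] [0.4866 0.3555 0.02  ] 0.04848093056899382 -15.108257146772267
drift topface mid [0.4362 0.3579 0.02  ] [0.4849 0.346  0.02  ] 0.05013356655054001 -13.771035268078894
hardy axis [ 0.4422 -0.3426  0.023 ] [ 0.4997 -0.3568  0.024 ] 0.0591793942547733 -13.85240132415106
hardy headedge [ 0.5159 -0.3353  0.024 ] [ 0.5034 -0.3839  0.024 ] 0.05012648821110798 -104.46773311077796
```

```bash
python3 -m creep '0.025 0.03 -0.005 -4.8 0.087;0.025 0.03 -0.005 -4.8 0.087;0.025 0.03 -0.01 -4.8 0.087;0.025 0.031 -0.01 -4.8 0.087;0.025 0.031 -0.01 -4.8 0.087;0.025 0.031 -0.01 -4.8 0.087;0.026 0.031 -0.01 -4.8 0.087;0.026 0.03 -0.01 -4.6 0.087'
python3 -m creep '0 0 0 0 0.06;0 0 0 0 0.06'
```

```text
time_s: 3.6
tool_pos: [0.4689, -0.348, 0.1525]
tool_rot: [180.0, -0.0, -14.2]
force: [-0.2, -0.3, -0.0]
grip_width: 0.0867
grasp_force: 0.0
time_s: 3.85
tool_pos: [0.4677, -0.3498, 0.1527]
tool_rot: [179.9, 0.0, -14.0]
force: [-0.4, 0.4, -0.3]
grip_width: 0.0741
grasp_force: 0.0
```

```bash
python3 -m creep '0 0 -0.04 0 0.06;0 0 -0.04 0 0.06;0 0 -0.04 0 0.06;0 0 -0.02 0 0.06;0 0 -0.008 0 0.06;0 0 0 0 0.06' 
python3 -m creep '0 0 0 0 0.01;0 0 0 0 0.01;0 0 0 0 0.01;0 0 0 0 0.01;0 0 0 0 0.01;0 0 0 0 0.01;0 0 0 0 0.01' 30
```

```text
time_s: 4.6
tool_pos: [0.4684, -0.3498, 0.0052]
tool_rot: [180.0, -0.0, -14.1]
force: [-0.4, -0.6, 0.4]
grip_width: 0.0599
grasp_force: 0.0
time_s: 5.48
tool_pos: [0.4681, -0.3491, 0.0047]
tool_rot: [180.0, -0.0, -14.0]
force: [-0.0, 0.3, 1.1]
grip_width: 0.0215
grasp_force: 29.6
```

```bash
python3 -m creep '0 0 0.03 0 0.01;0 0 0.05 0 0.01;0 0 0.05 0 0.01;0 0 0.05 0 0.01;0 0 0.05 0 0.01;0 0.02 0.03 0 0.01;0.015 0.036 0 1.3 0.01;0.015 0.036 0 1.2 0.01'
python3 -m creep '0.015 0.036 0 1.2 0.01;0.015 0.036 0 1.2 0.01;0.015 0.036 0 1.2 0.01;0.015 0.036 0 1.2 0.01;0 0 0 0 0.01;0 0 0 0 0.01;0 0 0 0 0.01'
```

```text
time_s: 6.48
tool_pos: [0.4978, -0.256, 0.2639]
tool_rot: [-180.0, 0.1, -11.5]
force: [0.6, -0.3, -4.0]
grip_width: 0.0217
grasp_force: 29.6
time_s: 7.35
tool_pos: [0.5574, -0.1146, 0.264]
tool_rot: [180.0, 0.1, -6.9]
force: [0.2, -0.2, -3.7]
grip_width: 0.0221
grasp_force: 29.6
```

```bash
python3 -m creep '0 0 -0.05 0 0.01;0 0 -0.05 0 0.01;0 0 -0.04 0 0.01;0 0 -0.02 0 0.01;0 0 0 0 0.01'; python3 -m creep '0 0 -0.02 0 0.01;0 0 -0.02 0 0.01;0 0 -0.02 0 0.01;0 0 -0.015 0 0.01;0 0 -0.008 0 0.01;0 0 0 0 0.01'
```

```text
time_s: 7.98
tool_pos: [0.5562, -0.114, 0.1026]
tool_rot: [-180.0, 0.3, -6.8]
force: [0.1, 0.3, -3.3]
grip_width: 0.0219
grasp_force: 29.7
time_s: 8.72
tool_pos: [0.5581, -0.1132, 0.0216]
tool_rot: [180.0, 0.0, -6.7]
force: [-0.2, 0.7, -3.6]
grip_width: 0.0217
grasp_force: 29.7
```

Run:
```python
from h import *
t=cams.read_camera("top")[180:330,260:460,::-1];s=cams.read_camera("scene")[180:330,200:400,::-1]
cv2.imwrite("pics/p5.png",cv2.resize(np.hstack([t,s]),None,fx=2,fy=2,interpolation=cv2.INTER_CUBIC))
```

```text
(no output)
```

View pics/p5.png

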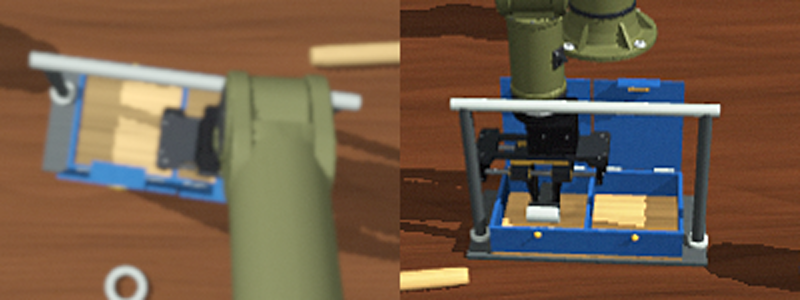

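The hardy hangs level inside the world -y compartment, its head at (543,213), and the hand clears the rail and the cover. Lower the last few millimetres and release.

```bash
python3 -m creep '0 0 -0.004 0 0.01;0 0 0 0 0.01;0 0 0 0 0.045;0 0 0 0 0.045;0 0 0 0 0.045;0 0 0 0 0.045'; python3 -m creep '0 0 0.02 0 0.045;0 0 0.05 0 0.045;0 0 0.06 0 0.045;0 0 0.06 0 0.045;0 0 0.055 0 0.045;0 0 0 0 0.05;0 0 0 0 0.06'
```

```text
time_s: 9.57
tool_pos: [0.5583, -0.1131, 0.0178]
tool_rot: [180.0, -0.0, -6.7]
force: [0.3, 0.6, 0.6]
grip_width: 0.0438
grasp_force: 0.0
time_s: 10.45
tool_pos: [0.5579, -0.113, 0.2633]
tool_rot: [180.0, -0.0, -6.7]
force: [0.7, -0.2, -1.3]
grip_width: 0.0537
grasp_force: 0.0
```

```bash
python3 -m creep '-0.01 0.05 0 -0.8 0.06;-0.011 0.052 0 -0.8 0.06;-0.011 0.052 0 -0.8 0.06;-0.011 0.052 0 -0.8 0.06;-0.011 0.052 0 -0.8 0.06;-0.011 0.052 0 -0.8 0.06;-0.012 0.053 -0.02 -0.8 0.06;-0.012 0.053 -0.03 -0.9 0.06'
python3 -m creep '-0.012 0.052 -0.04 -0.8 0.06;0 0 -0.04 0 0.06;0 0 0 0 0.06;0 0 0 0 0.06'
```

```text
time_s: 11.45
tool_pos: [0.4685, 0.3041, 0.2116]
tool_rot: [180.0, -0.0, -13.3]
force: [0.8, 0.2, -0.2]
grip_width: 0.06
grasp_force: 0.0
time_s: 11.95
tool_pos: [0.4585, 0.3511, 0.1358]
tool_rot: [180.0, -0.0, -14.1]
force: [1.0, 0.1, -0.8]
grip_width: 0.0602
grasp_force: 0.0
```

```bash
python3 -m creep '0 0.002 -0.04 0 0.06;0 0 -0.04 0 0.06;0 0 -0.03 0 0.06;0 0 -0.015 0 0.06;0 0 -0.006 0 0.06;0 0 0 0 0.06' 
python3 -m creep '0 0 0 0 0.01;0 0 0 0 0.01;0 0 0 0 0.01;0 0 0 0 0.01;0 0 0 0 0.01;0 0 0 0 0.01;0 0 0 0 0.01' 30
```

```text
time_s: 12.7
tool_pos: [0.4587, 0.3541, 0.0052]
tool_rot: [-179.9, -0.1, -14.1]
force: [0.2, 0.8, 1.6]
grip_width: 0.0601
grasp_force: 0.0
time_s: 13.58
tool_pos: [0.458, 0.3539, 0.0042]
tool_rot: [-180.0, -0.0, -14.0]
force: [0.6, -0.5, 0.4]
grip_width: 0.0202
grasp_force: 30.0
```

```bash
python3 -m creep '0 0 0.03 0 0.01;0 0 0.05 0 0.01;0 0 0.05 0 0.01;0 0 0.05 0 0.01;0.003 -0.02 0.05 0 0.01;0.017 -0.046 0.03 1.2 0.01;0.016 -0.045 0 1.2 0.01;0.016 -0.045 0 1.2 0.01'
python3 -m creep '0.016 -0.045 0 1.2 0.01;0.016 -0.045 0 1.2 0.01;0.016 -0.045 0 1.3 0.01;0.015 -0.045 0 0 0.01;0 0 0 0 0.01;0 0 0 0 0.01;0 0 0 0 0.01'
```

```text
time_s: 14.58
tool_pos: [0.5098, 0.1959, 0.264]
tool_rot: [180.0, 0.0, -10.4]
force: [0.5, 0.9, -2.1]
grip_width: 0.0196
grasp_force: 30.0
time_s: 15.45
tool_pos: [0.5724, 0.0195, 0.2639]
tool_rot: [-180.0, 0.0, -6.6]
force: [0.3, 0.1, -1.4]
grip_width: 0.0195
grasp_force: 30.0
```

```bash
python3 -m creep '0 -0.001 -0.05 0 0.01;0 0 -0.05 0 0.01;0 0 -0.04 0 0.01;0 0 -0.02 0 0.01;0 0 0 0 0.01'; python3 -m creep '0 0 -0.02 0 0.01;0 0 -0.02 0 0.01;0 0 -0.02 0 0.01;0 0 -0.015 0 0.01;0 0 -0.009 0 0.01;0 0 -0.002 0 0.01;0 0 0 0 0.01'
```

```text
time_s: 16.08
tool_pos: [0.5711, 0.0179, 0.1024]
tool_rot: [180.0, 0.2, -6.6]
force: [-0.0, -0.1, -0.9]
grip_width: 0.0201
grasp_force: 30.0
time_s: 16.95
tool_pos: [0.5794, 0.0168, 0.0231]
tool_rot: [-179.9, -0.7, -6.7]
force: [4.0, -0.3, 8.0]
grip_width: 0.0201
grasp_force: 30.0
```

Run:
```python
from h import *
t=cams.read_camera("top")[180:330,260:460,::-1];s=cams.read_camera("scene")[200:320,240:400,::-1]
s=cv2.resize(s,(500,375),interpolation=cv2.INTER_CUBIC);t=cv2.resize(t,(300,225),interpolation=cv2.INTER_CUBIC)
cv2.imwrite("pics/p6.png",np.hstack([cv2.copyMakeBorder(t,0,150,0,0,0),s]));print(get_obs()["qpos"],get_obs()["force"],get_obs()["wrist_torque"])
```

```text
[   6.22898277   20.1864461   -12.308193    105.58262263    5.31168134
   54.0237937  -105.13838129] [ 4.1993325  -1.76434477  8.54607942] [-0.17734028 -0.73946096  0.02263186]
```

View pics/p6.png

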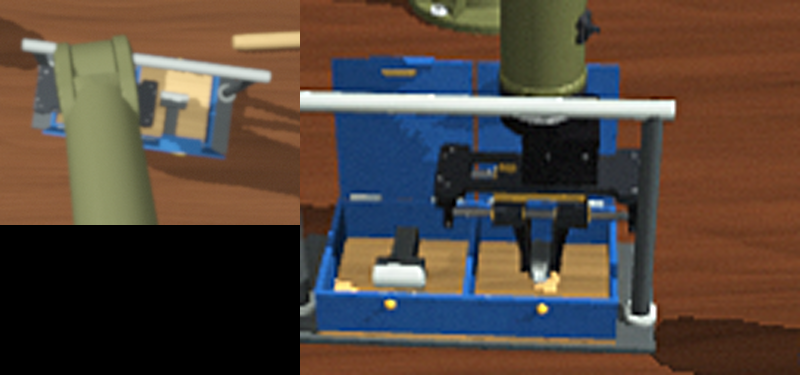

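The hardy lies well in its compartment at (405,260). The drift's tail appears to have touched the rear wall: the tool is 7 mm forward of its target with 8 N upward. I'll take it back out, set it down on its old spot and regrip it nearer the tail.

```bash
python3 -m creep '0.002 0 0.02 0 0.01;0 0 0.03 0 0.01;0 0 0.02 0 0.01;0 0 0.0 0 0.01'; python3 -m creep '-0.002 0 0.06 0 0.01;0 0 0.06 0 0.01;0 0 0.055 0 0.01;-0.015 0.045 0 -1.2 0.01;-0.016 0.045 0 -1.2 0.01;-0.016 0.045 0 -1.2 0.01;-0.016 0.045 0 -1.2 0.01;-0.016 0.045 0 -1.3 0.01'; python3 -m creep '-0.016 0.045 -0.02 -1.2 0.01;-0.016 0.045 -0.05 0 0.01;-0.003 0.02 -0.06 0 0.01;0 0 -0.05 0 0.01;0 0 0 0 0.01;0 0 0 0 0.01'
```

```text
time_s: 17.55
tool_pos: [0.577, 0.0172, 0.0908]
tool_rot: [-180.0, -0.3, -6.7]
force: [-0.2, -0.1, -2.6]
grip_width: 0.0199
grasp_force: 30.0
time_s: 18.55
tool_pos: [0.4929, 0.2431, 0.2622]
tool_rot: [180.0, 0.0, -12.9]
force: [-0.4, 0.4, -1.9]
grip_width: 0.0198
grasp_force: 30.0
time_s: 19.3
tool_pos: [0.4615, 0.3476, 0.0902]
tool_rot: [-179.9, -0.1, -14.1]
force: [0.4, 0.3, -1.7]
grip_width: 0.0196
grasp_force: 30.0
```

Run:
```python
from h import *
np.set_printoptions(precision=4,suppress=True)
s=cams.read_camera("scene");t=get_obs()["tool_pos"];u=proj("scene",t);x,y=map(int,u);print(u)
a=cv2.resize(s[y-40:y+40,x-50:x+50,::-1],(500,400),interpolation=cv2.INTER_CUBIC)
t=cams.read_camera("top");u=proj("top",get_obs()["tool_pos"]);x,y=map(int,u);print(u)
b=cv2.resize(t[y-50:y+50,x-35:x+35,::-1],(280,400),interpolation=cv2.INTER_CUBIC)
cv2.imwrite("pics/p7.png",np.hstack([a,b]))
```

```text
[418.6361 238.9258]
[185.5503 291.4688]
```

View pics/p7.png

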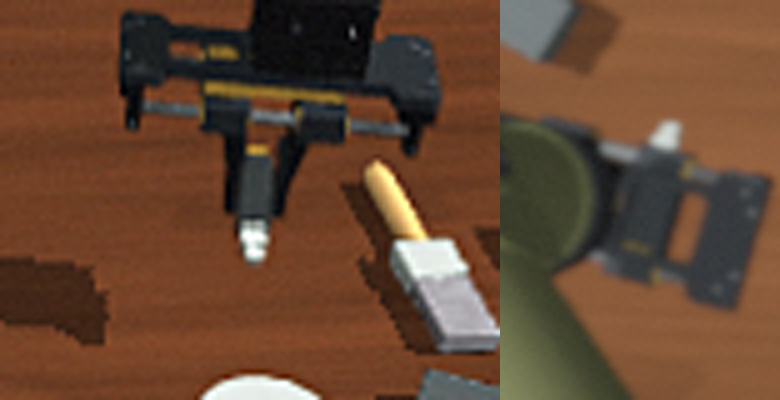

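The drift tipped nose-down in the grip by about 20°: nose at (255,260), brass end at (257,150). With a light grip I lower it, so the table levels it.

```bash
python3 -m creep '0 0 -0.03 0 0.01;0 0 -0.02 0 0.01;0 0 -0.01 0 0.01;0 0 0 0 0.01' 12; python3 -m creep '0 0 -0.005 0 0.01;0 0 -0.005 0 0.01;0 0 -0.004 0 0.01;0 0 -0.004 0 0.01;0 0 0 0 0.01' 6
```

```text
time_s: 19.9
tool_pos: [0.4603, 0.347, 0.0285]
tool_rot: [180.0, 0.0, -14.0]
force: [-0.1, 0.1, -0.9]
grip_width: 0.0197
grasp_force: 12.0
time_s: 20.52
tool_pos: [0.4603, 0.3472, 0.0105]
tool_rot: [180.0, 0.0, -14.0]
force: [-1.0, -0.3, -1.5]
grip_width: 0.02
grasp_force: 6.0
```

```bash
python3 -m creep '0 0 -0.004 0 0.01;0 0 0 0 0.01;0 0 0 0 0.05;0 0 0 0 0.05;0 0 0 0 0.06;0 0 0 0 0.06'; python3 -m creep '0 0 0.04 0 0.06;0 0 0.06 0 0.06;0 -0.05 0 0 0.06;0 -0.05 0 0 0.06;0 -0.05 0 0 0.06;0 -0.05 0 0 0.06;0 0 0 0 0.06'
python3 - <<'E'
from h import *
np.set_printoptions(precision=4,suppress=True)
c="top";im=cams.read_camera(c).astype(int)
sub=im[265:325,165:225]
hsv=cv2.cvtColor(sub.astype(np.uint8),cv2.COLOR_RGB2HSV)
m=(hsv[...,1]>100)&(hsv[...,2]>160)&(hsv[...,0]>18)&(hsv[...,0]<35)
ys,xs=np.nonzero(m);print("brass",len(xs),at(c,(xs.mean()+165,ys.mean()+265),.018) if len(xs) else 0)
w=(hsv[...,1]<40)&(hsv[...,2]>170);ys,xs=np.nonzero(w);print("nose",len(xs),at(c,(xs.mean()+165,ys.mean()+265),.015) if len(xs) else 0)
for r in finder.masks_of("drift",c)[:2]:
    ys,xs=np.nonzero(r["mask"]);P=np.array([at(c,q,.012)[:2] for q in zip(xs,ys)]);print(r["p"],cv2.minAreaRect(P.astype(np.float32)*1000))
for c in("top","scene"):
    if c=="scene":cams.read_camera(c)
    for r in finder.tip_of("drift",c): print(c,r["p"],at(c,r["xy"],0))
E
```

```text
time_s: 21.28
tool_pos: [0.4606, 0.347, 0.0067]
tool_rot: [180.0, -0.0, -14.0]
force: [-0.2, -0.5, 0.4]
grip_width: 0.052
grasp_force: 0.0
time_s: 22.15
tool_pos: [0.4608, 0.1424, 0.1067]
tool_rot: [179.9, -0.0, -14.5]
force: [0.6, 0.5, 0.1]
grip_width: 0.0598
grasp_force: 0.0
brass 24 [0.4269 0.3549 0.018 ]
nose 56 [0.4953 0.3386 0.015 ]
0.52 ((465.0946960449219, 343.8902282714844), (24.493316650390625, 84.2571029663086), 76.54959106445312)
top 0.65 [0.4639 0.3488 0.    ]
scene 0.69 [0.462  0.3493 0.    ]
```

```bash
python3 -m creep '0 0.05 0 0.2 0.06;-0.004 0.05 0 0 0.06;-0.004 0.05 0 0 0.06;-0.004 0.04 0 0 0.06;0 0.017 0 0 0.06;0 0 0 0 0.06;0 0 -0.03 0 0.06;0 0 -0.03 0 0.06'; python3 -m creep '0 0 -0.025 0 0.06;0 0 -0.012 0 0.06;0 0 -0.005 0 0.06;0 0 0 0 0.06'
```

```text
time_s: 23.4
tool_pos: [0.4498, 0.3516, 0.0462]
tool_rot: [179.9, -0.1, -14.0]
force: [0.3, 0.4, 0.2]
grip_width: 0.0601
grasp_force: 0.0
time_s: 23.9
tool_pos: [0.449, 0.3539, 0.0052]
tool_rot: [-180.0, -0.0, -13.9]
force: [-0.1, -0.7, -0.4]
grip_width: 0.06
grasp_force: 0.0
```

```bash
python3 -m creep '0 -0.003 -0.001 0 0.04;0 0 0 0 0.01;0 0 0 0 0.01;0 0 0 0 0.01;0 0 0 0 0.01;0 0 0 0 0.01;0 0 0 0 0.01' 55; python3 -m creep '0 0 0.03 0 0.01;0 0 0.05 0 0.01;0 0 0.05 0 0.01;0 0 0.05 0 0.01;0.004 -0.02 0.05 0 0.01;0.017 -0.045 0.03 1.2 0.01;0.017 -0.045 0 1.2 0.01;0.017 -0.045 0 1.2 0.01'
python3 -m creep '0.017 -0.045 0 1.2 0.01;0.017 -0.045 0 1.2 0.01;0.017 -0.045 0 1.3 0.01;0.017 -0.043 0 0 0.01;0 0 0 0 0.01;0 0 0 0 0.01;0 0 0 0 0.01'
```

```text
time_s: 24.78
tool_pos: [0.4484, 0.351, 0.0037]
tool_rot: [180.0, 0.0, -13.8]
force: [-1.1, -0.9, 1.3]
grip_width: 0.0197
grasp_force: 55.0
time_s: 25.78
tool_pos: [0.5037, 0.1948, 0.2637]
tool_rot: [-180.0, -0.0, -10.2]
force: [-0.1, 0.2, -2.1]
grip_width: 0.0195
grasp_force: 55.0
time_s: 26.65
tool_pos: [0.571, 0.02, 0.2634]
tool_rot: [-180.0, 0.0, -6.4]
force: [0.2, 0.2, -2.8]
grip_width: 0.0196
grasp_force: 55.0
```

```bash
python3 -m creep '0.001 -0.002 -0.05 -0.2 0.01;0 0 -0.05 0 0.01;0 0 -0.04 0 0.01;0 0 -0.025 0 0.01;0 0 -0.02 0 0.01;0 0 -0.02 0 0.01;0 0 0 0 0.01;0 0 0 0 0.01'
python3 - <<'E'
from h import *
np.set_printoptions(precision=4,suppress=True)
im=cams.read_camera("scene");hsv=cv2.cvtColor(im,cv2.COLOR_RGB2HSV);t=np.array(get_obs()["tool_pos"]);u=proj("scene",t);print("tcp px",u)
a=np.radians(-6.7);ex=np.array([np.cos(a),np.sin(a),0])
for ph in(0,10,20,30): 
    d=ex*np.cos(np.radians(ph))-np.array([0,0,np.sin(np.radians(ph))]);print(ph,proj("scene",t+[0,0,.008]+d*.063))
x,y=map(int,u);w=(hsv[y-20:y+30,x-15:x+20,1]<40)&(hsv[y-20:y+30,x-15:x+20,2]>150);ys,xs=np.nonzero(w);print(len(xs),xs.mean()+x-15,ys.min()+y-20,ys.max()+y-20)
E
```

```text
time_s: 27.65
tool_pos: [0.573, 0.0169, 0.0596]
tool_rot: [-180.0, -0.1, -6.7]
force: [0.1, 0.5, -1.3]
grip_width: 0.0196
grasp_force: 55.0
tcp px [317.0459 273.8013]
0 [316.2921 285.7601]
10 [316.2812 288.4942]
20 [316.295  290.6675]
30 [316.3324 292.2201]
38 322.2631578947368 264 271
```

```bash
python3 -m creep '0 0 -0.015 0 0.01;0 0 -0.01 0 0.01;0 0 0 0 0.01'; python3 -m creep '0 0 -0.008 0 0.01;0 0 -0.006 0 0.01;0 0 -0.003 0 0.01;0 0 0 0 0.01'
```

```text
time_s: 28.08
tool_pos: [0.5712, 0.016, 0.0322]
tool_rot: [180.0, 0.2, -6.7]
force: [0.1, -0.0, -2.6]
grip_width: 0.019
grasp_force: 55.0
time_s: 28.58
tool_pos: [0.5784, 0.0156, 0.0236]
tool_rot: [-180.0, -0.7, -6.8]
force: [-4.4, -1.5, 27.9]
grip_width: 0.0193
grasp_force: 55.0
```

```bash
python3 - <<'E'
from h import *
o=get_obs();print(o["force"],o["wrist_torque"],o["tool_pos"])
E
python3 -m creep '0 0 0.004 0 0.01;0 0 0.002 0 0.01;0 0 0 0 0.01;0 0 0 0 0.01'
python3 - <<'E'
from h import *
o=get_obs();print(o["force"],o["wrist_torque"],o["tool_pos"])
E
```

```text
[-4.39886204 -1.49149402 27.94973157] [-0.28410436  1.16313993 -0.00295307] [0.57839341 0.01555268 0.02364361]
time_s: 29.08
tool_pos: [0.5747, 0.0161, 0.0242]
tool_rot: [-180.0, -0.3, -6.7]
force: [2.8, -0.8, 8.7]
grip_width: 0.0198
grasp_force: 55.0
[ 2.77038631 -0.77346913  8.65558876] [-0.04931198 -0.51961186  0.01321631] [0.57470682 0.01607451 0.02423265]
```

```bash
python3 -m creep '0 0 0 0 0.022;0 0 0 0 0.024;0 0 0 0 0.03;0 0 0 0 0.045;0 0 0 0 0.045;0 0 0 0 0.045' ; python3 -m creep '0 0 0.02 0 0.045;0 0 0.05 0 0.045;0 0 0.06 0 0.045;0 0 0.06 0 0.045;0 0 0.05 0 0.045;-0.03 0.05 0 0 0.045;-0.04 0.05 0 0 0.045;-0.04 0.05 0 0 0.03'
python3 -m creep '-0.02 0.05 0 0 0;-0.02 0.05 0 0 0;0 0 0 0 0'
python3 - <<'E'
from h import *
np.set_printoptions(precision=4,suppress=True)
P={}
ims=[]
for c in("top","scene"):
    im=cams.read_camera(c)
    for n in("drift","hardy"):
        for r in finder.masks_of(n,c)[:3]:
            print(c,n,round(r["p"],2),r["xy"],at(c,r["xy"],.03),r["mask"].sum())
t=cams.read_camera("top")[200:300,280:430,::-1];s=im[205:315,225:365,::-1]
cv2.imwrite("pics/p8.png",np.hstack([cv2.resize(t,(420,300),interpolation=cv2.INTER_CUBIC),cv2.resize(s,(380,300),interpolation=cv2.INTER_CUBIC)]))
E
```

```text
time_s: 29.82
tool_pos: [0.5724, 0.0161, 0.0227]
tool_rot: [180.0, 0.0, -6.7]
force: [1.0, -0.3, -0.2]
grip_width: 0.044
grasp_force: 0.0
time_s: 30.82
tool_pos: [0.4631, 0.1652, 0.2629]
tool_rot: [-180.0, -0.0, -6.7]
force: [0.9, 1.1, 0.1]
grip_width: 0.0407
grasp_force: 0.0
time_s: 31.2
tool_pos: [0.4215, 0.2685, 0.2631]
tool_rot: [-179.9, 0.0, -6.2]
force: [-0.5, -0.4, -0.7]
grip_width: 0.0129
grasp_force: 0.0
top drift 0.79 [322.6, 237.7] [0.6067 0.0187 0.03  ] 214
top hardy 0.93 [494.3, 323.1] [ 0.3973 -0.418   0.03  ] 356
top hardy 0.8 [375.0, 253.2] [ 0.5689 -0.1167  0.03  ] 345
scene drift 0.45 [315.4, 288.0] [0.6016 0.0097 0.03  ] 73
scene hardy 0.6 [273.0, 285.1] [ 0.5797 -0.1136  0.03  ] 263
scene hardy 0.6 [176.1, 258.2] [ 0.426  -0.4253  0.03  ] 258
```

View pics/p8.png

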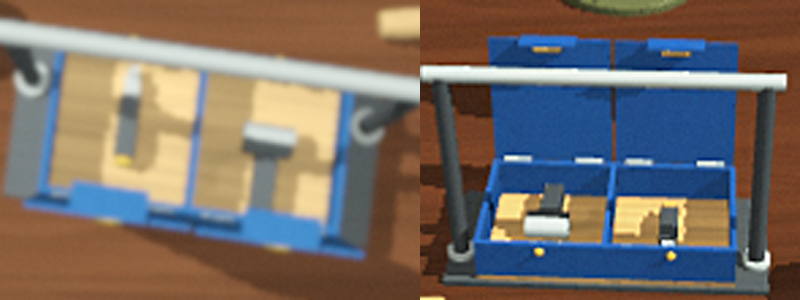

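Both tools lie flat in their compartments: drift near (127,120), hardy near (268,160). Next I push the world +y cover over from behind with closed fingers.

```bash
python3 -m creep '0.012 -0.048 0 -0.5 0;0.012 -0.048 0 0 0;0.012 -0.048 0 0 0;0.011 -0.048 0 0 0;0.011 -0.046 0 0 0;0 0 -0.04 0 0;0 0 -0.04 0 0;0 0 -0.028 0 0'
python3 -m creep '0 0 0 0 0;0 0 0 0 0'
```

```text
time_s: 32.55
tool_pos: [0.4816, 0.0245, 0.1528]
tool_rot: [180.0, 0.1, -7.4]
force: [0.2, -0.2, 0.9]
grip_width: 0.0003
grasp_force: 0.0
time_s: 32.8
tool_pos: [0.4832, 0.0254, 0.156]
tool_rot: [-180.0, -0.1, -7.3]
force: [0.4, 0.8, -0.2]
grip_width: 0.0003
grasp_force: 0.0
```

```bash
python3 -m creep '0.01 -0.001 0 0 0;0.01 -0.001 0 0 0;0.01 -0.001 0 0 0;0.01 -0.001 0 0 0;0 0 0 0 0'; python3 -m creep '0.008 -0.001 0 0 0;0.008 -0.001 0 0 0;0.008 -0.001 0 0 0;0.008 -0.001 0 0 0;0.006 -0.001 0 0 0;0 0 0 0 0;0 0 0 0 0'
python3 - <<'E'
from fit import *
p=np.load("case.npy")
for c in("top","scene"):
    cams.read_camera(c)
    for n,y in(("pad_left",YL),("pad_right",-YL)):
        for r in finder.tip_of(n,c)[:2]:
            g=np.linspace(0,1.9,381);e=[np.linalg.norm(proj(c,world(p,L(t,y,.13,.007)))-r["xy"]) for t in g];print(c,n,round(r["p"],2),r["xy"],g[np.argmin(e)],min(e))
E
```

```text
time_s: 33.42
tool_pos: [0.5231, 0.0216, 0.1545]
tool_rot: [-180.0, 0.0, -7.2]
force: [-0.7, 0.4, -0.2]
grip_width: 0.0009
grasp_force: 0.0
time_s: 34.3
tool_pos: [0.5602, 0.0167, 0.1546]
tool_rot: [180.0, 0.0, -7.2]
force: [-0.0, -0.2, 0.4]
grip_width: 0.001
grasp_force: 0.0
top pad_left 0.98 [376.4, 281.3] 1.675 1.845168533481424
scene pad_left 0.66 [270.1, 224.7] 1.645 2.338884115557086
scene pad_right 0.66 [318.5, 288.7] 0.095 1.5023822943479708
```

```bash
python3 -m creep '-0.03 0.002 0 0 0;-0.034 0.002 0 0 0;-0.034 0.002 0 0.5 0;0.001 -0.04 0 0 0;0 -0.04 0 0 0;0 -0.045 0 0 0;0 0 0 0 0'; python3 -m creep '0.01 -0.001 0 0 0;0.01 -0.001 0 0 0;0.01 -0.001 0 0 0;0.01 -0.001 0 0 0;0 0 0 0 0'; python3 -m creep '0.008 -0.001 0 0 0;0.008 -0.001 0 0 0;0.008 -0.001 0 0 0;0.008 -0.001 0 0 0;0.008 -0.001 0 0 0;0.002 0 0 0 0;0 0 0 0 0;0 0 0 0 0'
cat > lids.py <<'E'
from fit import *
p=np.load("case.npy");g=np.linspace(-.05,1.9,391)
for c in("top","scene"):
    cams.read_camera(c)
    for n,y in(("pad_left",YL),("pad_right",-YL)):
        for r in finder.tip_of(n,c)[:2]:
            e=[np.linalg.norm(proj(c,world(p,L(t,y,.13,.007)))-r["xy"]) for t in g];print(c,n,round(r["p"],2),r["xy"],g[np.argmin(e)],min(e))
E
python3 lids.py
```

```text
time_s: 35.48
tool_pos: [0.4629, -0.1062, 0.1549]
tool_rot: [179.9, -0.0, -7.1]
force: [-0.6, -0.6, -0.4]
grip_width: 0.0001
grasp_force: 0.0
time_s: 36.1
tool_pos: [0.5042, -0.1061, 0.1545]
tool_rot: [180.0, 0.0, -6.7]
force: [0.2, 0.6, -0.5]
grip_width: 0.0006
grasp_force: 0.0
time_s: 37.1
tool_pos: [0.5451, -0.1113, 0.1546]
tool_rot: [180.0, 0.0, -6.7]
force: [0.3, -0.0, -1.0]
grip_width: 0.0004
grasp_force: 0.0
top pad_left 0.87 [381.8, 226.5] 0.47000000000000003 0.10781183489443631
top pad_right 0.93 [324.3, 212.0] 0.13 4.315079450000232
scene pad_left 0.62 [265.0, 284.0] 0.175 3.0891010021452923
scene pad_right 0.9 [319.5, 288.3] 0.105 2.496113514576516
```

```bash
python3 -m creep '0 0 0.05 0 0;0 0 0.05 0 0;0.02 -0.002 0.03 0 0;0.03 -0.004 0 0 0;0.03 -0.004 0 0 0;0.03 -0.004 0 0 0;0.013 -0.003 0 0 0;0 0 0 0 0'; python3 -m creep '0 0 0 0 0;0 0 -0.03 0 0;0 0 -0.03 0 0;0 0 0 0 0;0 0 0 0 0'; python3 lids.py
```

```text
time_s: 38.4
tool_pos: [0.6687, -0.1284, 0.2837]
tool_rot: [180.0, 0.1, -6.7]
force: [0.1, 0.8, 0.7]
grip_width: 0.0006
grasp_force: 0.0
time_s: 39.02
tool_pos: [0.6686, -0.1284, 0.2264]
tool_rot: [180.0, -0.1, -6.7]
force: [0.2, 0.4, 1.7]
grip_width: 0.0002
grasp_force: 0.0
top pad_left 0.82 [382.7, 222.0] 0.22000000000000003 2.106537945527286
top pad_left 0.65 [325.6, 214.7] -0.05 54.60437650805672
top pad_right 0.87 [327.8, 216.5] -0.05 1.2199194598385998
scene pad_left 0.66 [266.6, 287.3] 0.09499999999999999 1.6212368889052728
scene pad_right 0.71 [321.9, 289.5] 0.075 4.912358416141315
scene pad_right 0.24 [325.3, 266.2] 0.595 7.837090527221116
```

```bash
python3 -m creep '0 0 -0.04 0 0;0 0 -0.04 0 0;0 0 -0.04 0 0;0 0 -0.015 0 0;0 0 0 0 0;0 0 0 0 0'; python3 -m creep '0 0 -0.006 0 0;0 0 -0.006 0 0;0 0 0 0 0'
```

```text
time_s: 40.08
tool_pos: [0.6698, -0.1285, 0.0919]
tool_rot: [180.0, -0.2, -6.7]
force: [0.8, 0.3, 0.1]
grip_width: 0.0003
grasp_force: 0.0
time_s: 40.45
tool_pos: [0.6678, -0.1282, 0.077]
tool_rot: [180.0, 0.1, -6.7]
force: [0.1, 0.6, -0.5]
grip_width: 0.0005
grasp_force: 0.0
```

```bash
python3 -m creep '-0.002 0 -0.003 0 0;0 0 -0.003 0 0;0 0 0 0 0'; python3 -m creep '0 0 -0.003 0 0;0 0 -0.002 0 0;0 0 0 0 0'
```

```text
time_s: 40.83
tool_pos: [0.6661, -0.1282, 0.0713]
tool_rot: [180.0, 0.0, -6.7]
force: [-0.8, 1.1, -0.7]
grip_width: 0.0007
grasp_force: 0.0
time_s: 41.2
tool_pos: [0.6668, -0.1284, 0.0684]
tool_rot: [180.0, -0.1, -6.7]
force: [-1.7, -0.0, 5.9]
grip_width: 0.0005
grasp_force: 3.0
```

```bash
python3 -m creep '-0.001 0 -0.002 0 0;0 0 0 0 0'; python3 -m creep '0 0 -0.002 0 0;0 0 0 0 0'
```

```text
time_s: 41.45
tool_pos: [0.6669, -0.1284, 0.0665]
tool_rot: [180.0, -0.2, -6.7]
force: [1.4, -0.0, 4.2]
grip_width: 0.0006
grasp_force: 2.3
time_s: 41.7
tool_pos: [0.6659, -0.1283, 0.063]
tool_rot: [180.0, -0.1, -6.7]
force: [1.2, 0.3, 1.6]
grip_width: 0.0007
grasp_force: 0.7
```

```bash
python3 -m creep '0 0 -0.002 0 0;0 0 0 0 0'; python3 -m creep '0 0 -0.002 0 0;0 0 0 0 0'
```

```text
time_s: 41.95
tool_pos: [0.6653, -0.1283, 0.0607]
tool_rot: [180.0, 0.0, -6.7]
force: [-0.1, 0.4, 3.0]
grip_width: 0.0005
grasp_force: 1.7
time_s: 42.2
tool_pos: [0.6654, -0.1283, 0.0604]
tool_rot: [180.0, -0.0, -6.7]
force: [-2.4, -0.1, 10.7]
grip_width: 0.0008
grasp_force: 5.6
```

```bash
python3 -m creep '0 0 -0.0015 0 0;0 0 0 0 0'; python3 -m creep '0 0 0.02 0 0;0 0 0.04 0 0;0 0 0 0 0;0 0 0 0 0'; python3 lids.py
```

```text
time_s: 42.45
tool_pos: [0.6654, -0.1283, 0.0603]
tool_rot: [-180.0, -0.0, -6.7]
force: [-5.1, 1.5, 17.0]
grip_width: 0.0005
grasp_force: 8.4
time_s: 42.95
tool_pos: [0.6648, -0.1283, 0.1166]
tool_rot: [180.0, 0.1, -6.7]
force: [-0.1, 0.8, -0.4]
grip_width: 0.0001
grasp_force: 0.0
top pad_left 0.67 [383.1, 221.5] 0.21500000000000002 2.7267850289078597
top pad_right 0.85 [328.5, 217.5] -0.05 2.2071227915803813
scene pad_left 0.9 [268.5, 288.1] 0.06999999999999999 0.24495889109923746
scene pad_right 0.72 [320.4, 290.2] 0.05499999999999999 3.4221403340976
```

```bash
python3 -m creep '0.005 0 0 0 0;0.004 0.034 0 0 0;0.004 0.034 0 0 0;0.004 0.034 0 0 0;0.003 0.031 0 0 0;0 0 0 0 0;0 0 -0.02 0 0;0 0 -0.01 0 0'; python3 -m creep '-0.003 0 -0.006 0 0;0 0 -0.004 0 0;0 0 0 0 0'
```

```text
time_s: 44.25
tool_pos: [0.6841, 0.0025, 0.0846]
tool_rot: [179.9, 0.2, -6.9]
force: [-0.1, -0.8, 0.5]
grip_width: 0.0003
grasp_force: 0.0
time_s: 44.62
tool_pos: [0.6823, 0.0044, 0.077]
tool_rot: [180.0, 0.0, -6.8]
force: [-0.2, 0.0, 0.5]
grip_width: 0.0006
grasp_force: 0.0
```

```bash
python3 -m creep '-0.001 0 -0.004 0 0;0 0 -0.003 0 0;0 0 0 0 0'; python3 -m creep '0 0 -0.002 0 0;0 0 0 0 0'; python3 -m creep '0 0 -0.002 0 0;0 0 0 0 0'
```

```text
time_s: 45.0
tool_pos: [0.6814, 0.0048, 0.0703]
tool_rot: [180.0, -0.0, -6.7]
force: [0.5, -0.6, 0.1]
grip_width: -0.0002
grasp_force: 0.0
time_s: 45.25
tool_pos: [0.6815, 0.0047, 0.0696]
tool_rot: [-180.0, -0.0, -6.7]
force: [-2.2, 0.4, 6.0]
grip_width: 0.0007
grasp_force: 3.2
time_s: 45.5
tool_pos: [0.6817, 0.0048, 0.0678]
tool_rot: [-180.0, -0.1, -6.7]
force: [-1.5, -0.2, 5.5]
grip_width: 0.0001
grasp_force: 2.8
```

```bash
python3 -m creep '0 0 -0.002 0 0;0 0 0 0 0'; python3 -m creep '0 0 -0.002 0 0;0 0 0 0 0'; python3 -m creep '0 0 -0.002 0 0;0 0 0 0 0';python3 -m creep '0 0 -0.0015 0 0;0 0 0 0 0'
```

```text
time_s: 45.75
tool_pos: [0.6818, 0.0047, 0.0649]
tool_rot: [-180.0, -0.1, -6.7]
force: [-0.3, -0.6, 1.2]
grip_width: 0.0006
grasp_force: 1.2
time_s: 46.0
tool_pos: [0.6809, 0.0047, 0.0614]
tool_rot: [180.0, 0.1, -6.7]
force: [-0.4, -0.4, 0.3]
grip_width: 0.0005
grasp_force: 0.0
time_s: 46.25
tool_pos: [0.6811, 0.0047, 0.0607]
tool_rot: [180.0, 0.0, -6.7]
force: [-1.6, -1.0, 5.1]
grip_width: 0.0005
grasp_force: 2.6
time_s: 46.5
tool_pos: [0.6812, 0.0047, 0.0605]
tool_rot: [180.0, 0.0, -6.7]
force: [-4.8, 0.9, 11.2]
grip_width: 0.0005
grasp_force: 5.4
```

```bash
python3 -m creep '0 0 -0.001 0 0;0 0 0 0 0'; python3 -m creep '0 0 0.017 0 0;0 0 0 0 0;0 0 0 0 0'; python3 -m creep '0 0 -0.01 0 0;0 0 0 0 0;0 0 0 0 0'
```

```text
time_s: 46.75
tool_pos: [0.6812, 0.0047, 0.0604]
tool_rot: [180.0, 0.0, -6.7]
force: [-5.5, -0.5, 14.3]
grip_width: 0.0006
grasp_force: 7.3
time_s: 47.12
tool_pos: [0.6811, 0.0047, 0.0741]
tool_rot: [180.0, 0.0, -6.7]
force: [0.1, -0.6, -1.2]
grip_width: 0.0005
grasp_force: 0.0
time_s: 47.5
tool_pos: [0.681, 0.0047, 0.064]
tool_rot: [180.0, 0.1, -6.7]
force: [-0.3, -0.4, 0.4]
grip_width: 0.0007
grasp_force: 0.0
```

The world +y cover stays shut: no contact at 64 mm, where a sprung one would touch at 70. I check the other cover the same way.

```bash
python3 -m creep '0 0 0.03 0 0;0.004 0 0 0 0;-0.004 -0.034 0 0 0;-0.004 -0.034 0 0 0;-0.004 -0.033 0 0 0;-0.004 -0.032 0 0 0;0 0 0 0 0;0 0 0 0 0'; python3 -m creep '-0.003 0 -0.015 0 0;0 0 -0.008 0 0;0 0 0 0 0;0 0 0 0 0';  python3 -m creep '0 0 -0.004 0 0;0 0 -0.003 0 0;0 0 0 0 0'
```

```text
time_s: 48.5
tool_pos: [0.6694, -0.1271, 0.0941]
tool_rot: [-179.9, 0.0, -6.7]
force: [-0.6, 0.5, -0.7]
grip_width: 0.0003
grasp_force: 0.0
time_s: 49.0
tool_pos: [0.6665, -0.128, 0.0717]
tool_rot: [180.0, -0.0, -6.7]
force: [-0.1, 0.1, 0.6]
grip_width: 0.0003
grasp_force: 0.0
time_s: 49.38
tool_pos: [0.6661, -0.1283, 0.0643]
tool_rot: [180.0, 0.0, -6.7]
force: [0.8, -0.2, 0.2]
grip_width: 0.0003
grasp_force: 0.0
```

Both covers hold shut. Retreat upward and hand in.

```bash
python3 -m creep '0.003 0 0.02 0 0;0.003 0 0.04 0 0;0 0 0.05 0 0;0 0 0.05 0 0;0 0 0.05 0 0;0 0 0.01 0 0;0 0 0 0 0;0 0 0 0 0'; python3 lids.py; python3 -c "
from cell import ticket;print(ticket.sign_off())"
```

```text
time_s: 50.38
tool_pos: [0.6716, -0.1282, 0.283]
tool_rot: [-180.0, 0.2, -6.7]
force: [-0.6, 0.0, -0.5]
grip_width: 0.0003
grasp_force: 0.0
top pad_left 0.84 [381.4, 221.9] 0.16499999999999998 1.2556472898917885
top pad_right 0.96 [323.1, 217.9] 0.435 2.8099957649599534
scene pad_left 0.62 [264.9, 290.3] 0.020000000000000004 3.4801644021603915
scene pad_right 0.72 [318.0, 294.5] -0.05 1.136536738914099
the job is handed in; nothing more can be done
None
```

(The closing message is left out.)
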